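# Turn the paella burner down to a simmer

## Task

On the gas rail of the paella burner, turn the tap with the longer lever down from full to a simmer: swing that lever clockwise (seen from above) until it lies over the round black stud on its dial, about 35 degrees short of closed, and let go. Do not shut that tap off on the way, and leave the tap with the shorter lever as it is.

Things in the scene. Friction and masses are not known exactly. Their poses are not given: they have to be found in the camera images.
- long_tap: Fixed brass tap (42 mm block) with the longer lever, one of two taps 190 mm apart on the burner's gas rail; either may be the left one. Origin at z = 0 on the lever's vertical hinge axis. Round dial on it, radius 58 mm, top at z = 49 mm; black marks at most 3 mm high, 47 mm from the axis: single bar at its +y (closed), double bar at its -x (full), 12 mm stud 35 deg from +y towards -x (simmer).
- long_lever (a joint): Angle of the longer lever, rad, 0 to 1.571. 0 = closed, pointing along +y of long_tap; grows counter-clockwise seen from above: the lever points along (-sin q, cos q) in long_tap's frame; 1.571 = full, along its -x. Simmer (over the stud) is 0.611. Starts 0 to 25 deg short of full. Stiff friction hinge (0.22 N m); it stays where it is left.
- long_grip (a point): Grip point in the middle of the longer lever's bar, 88 mm from the hinge axis, at z = 79 mm; y points outward along the lever, z up. Level steel bar 12 mm wide, 18 mm high (z 70 to 88 mm), reaching 115 mm from the axis; hub 32 mm across with a nut up to z = 95 mm. Below the bar at the grip is free space; nothing near it stands above z = 95 mm.
- short_tip (a point): Point on the shorter lever of the other tap, which is to be left alone: 60 mm from its hinge axis, at z = 79 mm; y points outward along it. The same bar and dial, but the bar is 65 mm long. It starts at any angle of its quarter turn.

How it is judged (in metres and radians):
At the end, for the whole second after the job is handed in: The longer lever rests within 10 degrees of the simmer stud (joint 0.611 rad, 35 degrees from closed), and the tip of the shorter lever is within 12 mm of where it began (value of joint long_lever between 0.436 and 0.786 rad and velocity of joint long_lever between -0.05 and 0.05 rad/s and distance of short_tip from where it was at the start of the episode below 0.012 m); the robot touches nothing.
It fails at once if the longer lever's tap is shut off on the way (within 10 degrees of closed) (value of joint long_lever below 0.175 rad).
It fails at once if the shorter lever is turned (its tip moves by more than 20 mm) (distance of short_tip from where it was at the start of the episode above 0.02 m).
It also fails if it takes over 32 s, if anything falls off the work surface, if the arm or the gripper's body presses on something with over 40 N, if the wrist force passes 120 N, or if a joint passes its speed limit or range.

## Robot

A 6-joint arm with a two-finger parallel gripper is mounted at the origin on the work surface. World frame = base frame: x ahead of the robot, y to its left, z up, the work surface at z = 0. Lengths are in mm, angles in degrees, forces in N, time in s.
With the tool pointing down it reaches from about 300 to 850 mm from the base axis. Payload 4.2 kg.
Tool frame: the origin (TCP) lies midway between the tips of the shut fingers; the grasp point (between the pads) lies 19 mm behind it; z points along the fingers, y is the line along which they close (so a half turn about z gives the same grasp; the last joint's range is limited). The gripper opens to 91 mm and grips with 3 to 60 N. Pads are 32 mm wide; open, the fingers measure 118 mm over their backs; the gripper's body (76 mm by 178 mm) begins 60 mm behind the grasp point.
Start: joints at [-72.766, 18.312, 89.639, -0, 72.044, -1.146], TCP at [181.317, -545.684, 177.076] pointing down, gripper open.
Joint ranges: [-177.97, 177.97], [-48.28, 115.42], [12.27, 149.76], [-77.06, 257.06], [2.81, 150.46], [-146.56, 146.56]. Speed limits (degrees/s): [147.25, 147.25, 180, 180, 180, 180].

## Interface

Orientations are given as [roll, pitch, yaw] about the fixed x, y, z axes, in that order (R = Rz(yaw) Ry(pitch) Rx(roll)).
In Python, from workcell import env, camrig, ticket gives the robot as it stands (env), with the cameras (camrig) and the job (ticket).
- The arm moves only by the tool drive_effector, called as a command line: name --argument value ..., lists and objects as JSON in quotes. Schema: {"type":"object","properties":{"motion":{"type":"array","items":{"type":"array","items":{"type":"array","items":{"type":"number"},"minItems":6,"maxItems":6},"minItems":1,"maxItems":8},"minItems":1,"maxItems":1},"aperture":{"type":"number"},"force":{"type":"number"},"only":{"type":"string"},"quiet":{"type":"boolean"},"lines":{"type":"string"}},"required":["motion"],"additionalProperties":false}. motion is a list that holds a single list of rows (three levels of brackets), with 1 to 8 rows, each of 6 numbers: dx, dy, dz in shares of the most that a row can go, 1 being 50 mm, then a rotation vector rx, ry, rz in shares of 120 degrees (1.0 is 120 degrees); each row shifts and turns the commanded pose from where the row before left it, along the tool's axes as they then stand; what a row does not reach is not made up. A row lasts 1/10 s, in which the tool goes at most 50 mm and 8.59 degrees, less where a joint would pass 70% of its speed; a pose out of reach is approached as far as the arm can. aperture is the finger opening in mm, set as the call begins (left out keeps the last). The fingers move at their own pace and stop on an object; force is the grip in N (left out, the last holds). Time passes only in rows, so rows that do not move let the fingers close. The tool returns the time, the measured TCP pose, the force, the opening and the grip force at its end. only (a regular expression) keeps the lines of the reply that match it, lines (a string "A,B") keeps lines A to B, and quiet returns only ok. A shift or turn number past 1, either way, is cut back to 1. Input that does not fit is refused with a message, and nothing moves.
- env.state(): the state, without advancing time (a new reading comes with each control period).
- camrig.grab_frame(name): name is "side" or "top" or "wrist"; returns the picture (420x560x3 uint8, blue, green, red); there is no depth.
- camrig.camera_model(name): a dict with "fx", "fy", "cx", "cy" (pixels), "T" (4x4, takes a point from camera to world coordinates). Camera axes: x right, y up, looking along -z (the intrinsics and any distortion apply to the point x, -y, -z); pixel columns grow to the right and rows downward; lengths in mm; the calibration is good to about 2 mm. The wrist camera is an equidistant fisheye: a pixel r from the principal point sees the ray r / f radians off the axis. A picture is of the moment at which its call begins: read the wrist's pose just before it. camera_model takes no time and is no camera call; for the wrist camera it gives the pose at the moment of the call.
- ticket.job_done(): hands the job in; it is judged then, once.
The state is a dict: "time_s": time; "qpos": joint angles; "qvel": joint speeds; "effort": joint torques, N m; "ee_pos": TCP position; "ee_rot": TCP orientation; "force": force on the tool from outside, world axes, zero at the start; "torque": the same for the moment, N m; "gripper_width": finger opening in mm; "gripper_force": force on a finger pad.
Only numpy, scipy, OpenCV 4.12 (cv2) and the standard library are available. Lean on these libraries where they do the work, as an engineer would, in place of code of your own. Each camera call takes 0.05 s, during which the arm holds its last target. There are 200 camera calls.

## Working session

There is one attempt and no reset: what is moved stays moved. The work goes in short steps, Python scripts to look and compute and a tool call to move; the robot and the scene stay as the last step left them, time stands still between calls to the robot, and variables do not carry over. Pictures are saved under pics/ and viewed, at most 10 in all, crops included, and the job is handed in when it is done.

```bash
mkdir -p pics; ls
```

Run:
```python
from workcell import env, camrig, ticket
import cv2,numpy as np
a=camrig.grab_frame("top");b=camrig.grab_frame("side")
cv2.imwrite("pics/top0.png",a);cv2.imwrite("pics/side0.png",b)
for n in("top","side"):
    m=camrig.camera_model(n);print({k:(np.round(v,3).tolist()) if k=="T" else v for k,v in m.items()})
print(env.state())
```

```text
pics
workcell.py
{'fx': 495.5135790015236, 'fy': 495.5135790015236, 'cx': 279.76345421004714, 'cy': 210.00487991565657, 'T': [[-0.029, 0.992, -0.12, 486.24], [-1.0, -0.03, -0.004, 76.395], [-0.008, 0.12, 0.993, 822.184], [0.0, 0.0, 0.0, 1.0]]}
{'fx': 388.7255326581695, 'fy': 388.7255326581695, 'cx': 275.6044360140718, 'cy': 217.84623775173458, 'T': [[0.793, 0.441, -0.419, 340.743], [-0.608, 0.561, -0.562, -254.874], [-0.012, 0.701, 0.713, 551.016], [0.0, 0.0, 0.0, 1.0]]}
{'time_s': 0.1, 'qpos': array([-7.27665065e+01,  1.83477087e+01,  8.96988282e+01, -7.53151009e-04,
        7.20454259e+01, -1.14760304e+00]), 'qvel': array([ 0.01262077,  0.01637077, -0.16987866, -0.03822627, -0.05117012,
       -0.05161388]), 'effort': array([ 4.52720042e-04, -4.13331699e+01, -2.32510096e+01,  7.29586976e-02,
        4.21954854e-02, -4.91246135e-05]), 'ee_pos': array([ 181.14569968, -545.17781067,  176.31110017]), 'ee_rot': array([-1.79908041e+02, -1.12588234e-03,  1.83813284e+01]), 'force': array([-0.58000294, -0.48013395, -0.39370516]), 'torque': array([ 0.05538303, -0.02929546,  0.0055261 ]), 'gripper_force': 0.0, 'gripper_width': 91.38944869121893}
```

View pics/top0.png

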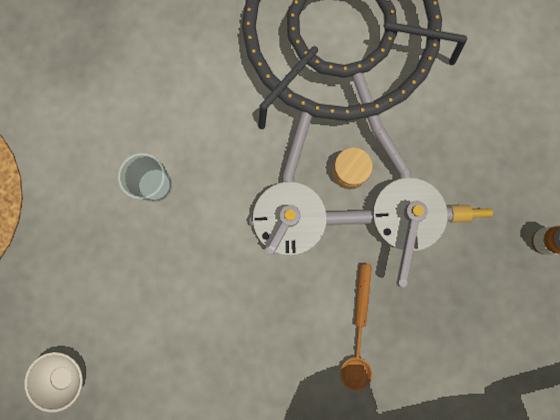

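View pics/side0.png

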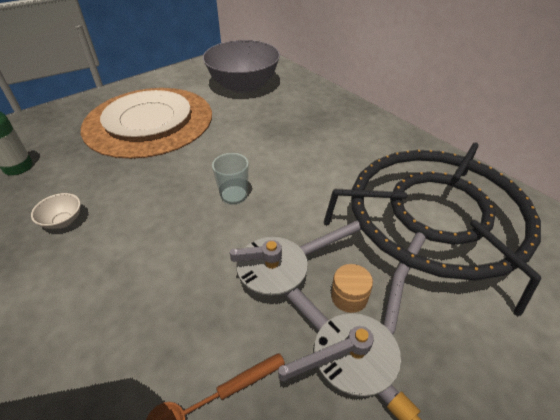

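The top view shows the long lever on the right-hand tap: nut at about (418,211), lever tip at (403,284), closed bar at (383,215) and stud at (387,231). The short lever is on the left tap, with its nut at (290,214). Next I'll work out the positions.

Create h.py:
```python
from workcell import env, camrig, ticket
import numpy as np,cv2
from scipy.spatial.transform import Rotation as R
def pt(n,u,v,z):
    m=camrig.camera_model(n);T=np.array(m["T"])
    d=T[:3,:3]@np.array([(u-m["cx"])/m["fx"],-(v-m["cy"])/m["fy"],-1]);o=T[:3,3]
    return o+d*(z-o[2])/d[2]
def ang(p,q): return np.degrees(np.arctan2(q[1]-p[1],q[0]-p[0]))
```

Run:
```python
from h import *
for n,L in {"top":[("hub",418,211,95),("tip",403,284,88),("closed",382,215,51),("stud",387,231,51),("shub",290,214,95),("stip",272,249,88),("sclosed",261,219,51)],
 "side":[("hub",361,335,95),("tip",285,372,88),("stud",323,341,51),("shub",272,245,95)]}.items():
    P={a:pt(n,u,v,z) for a,u,v,z in L}
    for a in P: print(n,a,P[a].round(1), round(ang(P["hub"],P[a]),1))
im=camrig.grab_frame("top")[170:300,230:480]
cv2.imwrite("pics/c1.png",cv2.resize(im,None,fx=3.2,fy=3.2,interpolation=cv2.INTER_CUBIC))
```

```text
top hub [ 566.7 -124.4   95. ] 0.0
top tip [460.7 -97.7  88. ] 165.9
top closed [566.9 -80.   51. ] 89.6
top stud [541.7 -86.4  51. ] 123.4
top shub [567.9  64.4  95. ] 89.6
top stip [517.4  92.6  88. ] 102.8
top sclosed [566.4 109.3  51. ] 90.1
side hub [ 567.4 -127.5   95. ] 0.0
side tip [ 463.9 -103.3   88. ] 166.8
side stud [541.7 -89.5  51. ] 124.1
side shub [568.9  61.1  95. ] 89.5
```

View pics/c1.png

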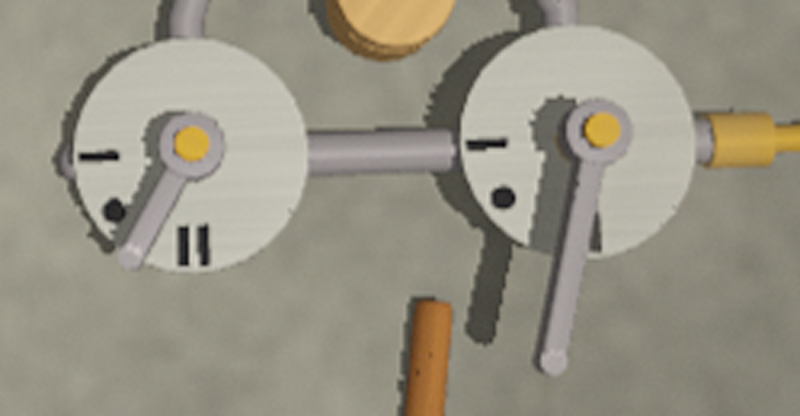

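The long hub is at about (567,-126) and its lever points at about 166° (q about 77°). The stud is at about 124.5°, so the lever has to swing about -42°. I'll approach by translating first, then yawing to about 166°.

Units first: shifts go in shares of 50 mm and turns go in shares of 120 degrees. So 35.3 mm is 0.706, -26.9 mm is -0.538.

drive_effector --motion '[[[0.706,-0.538,0,0,0,0],[0.706,-0.538,0,0,0,0],[0.706,-0.538,0,0,0,0],[0.706,-0.538,0,0,0,0],[0.706,-0.538,0,0,0,0],[0.706,-0.538,0,0,0,0]]]' --aperture 70

```text
time_s: 0.75
ee_pos: [332.0, -324.1, 176.9]
ee_rot: [-180.0, -0.0, 18.4]
force: [0.8, -0.7, -0.5]
gripper_width: 70.0
gripper_force: 0.0
```

drive_effector --motion '[[[0.706,-0.538,0,0,0,0],[0.706,-0.538,0,0,0,0],[0.706,-0.538,0,0,0,0],[0.706,-0.538,0,0,0,0],[0.706,-0.538,0,0,0,0],[0.706,-0.538,0,0,0,0],[0,0,0,0,0,-0.0685],[0,0,0,0,0,-0.0685]]]'

```text
time_s: 1.55
ee_pos: [482.0, -104.3, 176.6]
ee_rot: [-180.0, 0.0, 35.3]
force: [0.9, -0.3, -0.0]
gripper_width: 70.0
gripper_force: 0.0
```

drive_effector --motion '[[[0,0,0,0,0,-0.0685],[0,0,0,0,0,-0.0685],[0,0,0,0,0,-0.0685],[0,0,0,0,0,-0.0685],[0,0,0,0,0,-0.0685],[0,0,0,0,0,-0.0685],[0,0,0,0,0,-0.0685],[0,0,0,0,0,-0.0685]]]'

```text
time_s: 2.35
ee_pos: [481.3, -105.7, 176.8]
ee_rot: [-180.0, -0.0, 100.9]
force: [-0.5, 1.1, -0.4]
gripper_width: 69.7
gripper_force: 0.0
```

drive_effector --motion '[[[0,0,0,0,0,-0.0685],[0,0,0,0,0,-0.0685],[0,0,0,0,0,-0.0685],[0,0,0,0,0,-0.0685],[0,0,0,0,0,-0.0685],[0,0,0,0,0,-0.0685],[0,0,0,0,0,-0.0685],[0,0,0,0,0,-0.0685]]]'

```text
time_s: 3.15
ee_pos: [481.3, -105.7, 176.8]
ee_rot: [-180.0, -0.0, 166.7]
force: [-0.5, 0.2, 0.4]
gripper_width: 70.2
gripper_force: 0.0
```

drive_effector --motion '[[[0,0,0,0,0,0],[0,0,0,0,0,0]]]'

```text
time_s: 3.35
ee_pos: [481.4, -105.7, 176.9]
ee_rot: [-180.0, -0.0, 166.2]
force: [0.1, -0.2, -0.2]
gripper_width: 69.5
gripper_force: 0.0
```

Run:
```python
from h import *
cv2.imwrite("pics/w1.png",camrig.grab_frame("wrist"))
s=env.state();r=R.from_euler("xyz",s["ee_rot"],degrees=True)
t=np.radians(166.4);g=np.array([567+88*np.cos(t),-126+88*np.sin(t),62])
print(s["ee_pos"],s["ee_rot"],s["qpos"],r.inv().apply(g-s["ee_pos"]))
```

```text
[ 481.3798711  -105.7417195   176.91555284] [-1.79997962e+02 -1.66988608e-02  1.66193477e+02] [-1.37245426e+01  1.09172729e+01  9.99240510e+01 -2.15538935e-03
  6.91753778e+01 -8.99172529e+01] [-1.48978036e-02  4.46663784e-01  1.14915538e+02]
```

View pics/w1.png

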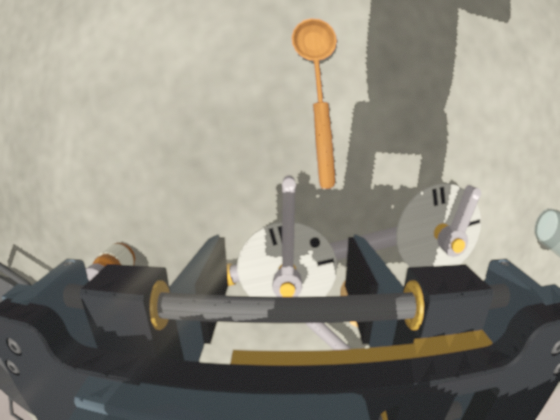

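The wrist view shows the lever (tip at (289,184), nut at (288,290)) centred between the fingers and lined up with the tool. I'll descend 115 mm and grip lightly.

Scaled: 25 mm is 0.5, 20 mm is 0.4.

drive_effector --motion '[[[0,0,0.5,0,0,0],[0,0,0.5,0,0,0],[0,0,0.5,0,0,0],[0,0,0.4,0,0,0],[0,0,0.24,0,0,0],[0,0,0.16,0,0,0],[0,0,0,0,0,0]]]'

```text
time_s: 4.1
ee_pos: [481.2, -105.7, 61.5]
ee_rot: [-180.0, -0.1, 166.3]
force: [0.0, -0.2, 0.2]
gripper_width: 70.0
gripper_force: 0.0
```

drive_effector --motion '[[[0,0,0,0,0,0],[0,0,0,0,0,0],[0,0,0,0,0,0],[0,0,0,0,0,0],[0,0,0,0,0,0],[0,0,0,0,0,0],[0,0,0,0,0,0],[0,0,0,0,0,0]]]' --aperture 4 --force 20

```text
time_s: 4.9
ee_pos: [481.5, -105.8, 62.0]
ee_rot: [-180.0, -0.0, 166.3]
force: [0.8, -0.5, -0.9]
gripper_width: 9.0
gripper_force: 0.0
```

Run:
```python
from h import *
s=env.state();print(s["ee_pos"],s["ee_rot"],s["force"])
# constant tool row turning about hub by -3 deg
r=R.from_euler("xyz",s["ee_rot"],degrees=True);h=np.array([567,-126,s["ee_pos"][2]])
p=h+R.from_euler("z",-3,degrees=True).apply(s["ee_pos"]-h)
print(r.inv().apply(p-s["ee_pos"]))
```

```text
[ 481.51942621 -105.78368624   62.02782591] [-1.79995958e+02 -1.74406465e-04  1.66337906e+02] [ 0.79678146 -0.46882682 -0.87149406]
[-9.18121498e-02  4.59777881e+00 -3.24629145e-04]
```

The opening reads 9 mm with no grip force, but the bar is 12 mm wide. I'll check before moving.

drive_effector --motion '[[[0,0,0,0,0,0],[0,0,0,0,0,0]]]'

```text
time_s: 5.1
ee_pos: [481.5, -105.8, 62.0]
ee_rot: [-180.0, -0.0, 166.3]
force: [-0.5, -1.4, -0.1]
gripper_width: 4.1
gripper_force: 0.0
```

Run:
```python
from h import *
a=camrig.grab_frame("side");b=camrig.grab_frame("wrist")
cv2.imwrite("pics/s2.png",cv2.resize(np.hstack([a,b]),(800,300),interpolation=cv2.INTER_AREA))
```

```text
(no output)
```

View pics/s2.png

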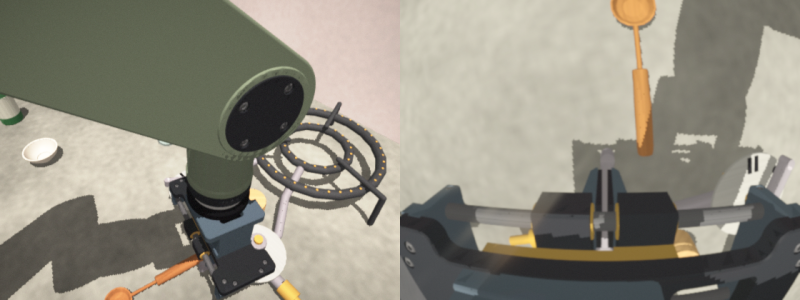

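Run:
```python
from h import *
b=camrig.grab_frame("wrist");print(env.state()["gripper_width"],env.state()["gripper_force"])
cv2.imwrite("pics/w3.png",cv2.resize(b[180:360,180:400],None,fx=3.2,fy=3.2,interpolation=cv2.INTER_CUBIC))
```

```text
3.843397779199737 0.0
```

View pics/w3.png

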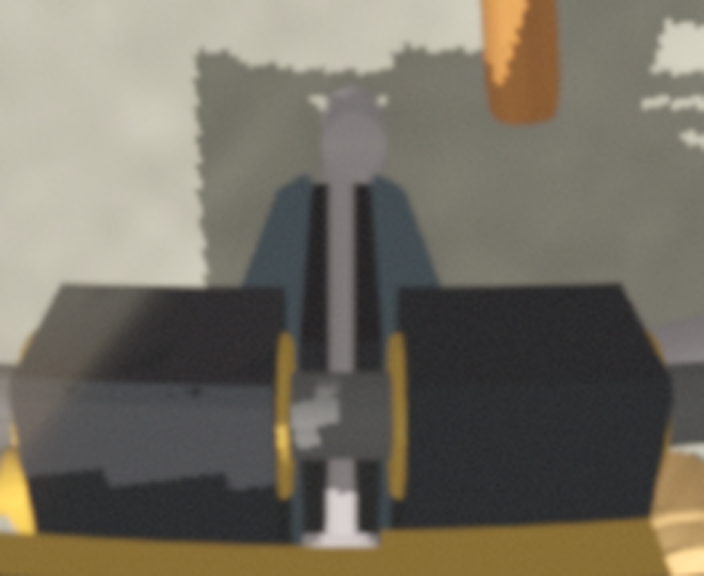

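The bar is between the pads, but the pads look sunk into it and the force still reads zero. I'll make a small test swing and see whether the lever follows.

Scaled: 4.6 mm is 0.092, -0.1 mm is -0.002, 3 degrees is 0.025.

drive_effector --motion '[[[-0.002,0.092,0,0,0,0.025],[-0.002,0.092,0,0,0,0.025],[-0.002,0.092,0,0,0,0.025],[0,0,0,0,0,0]]]'

```text
time_s: 5.65
ee_pos: [485.9, -92.4, 62.0]
ee_rot: [180.0, 0.0, 157.4]
force: [0.5, 0.3, -0.6]
gripper_width: 3.9
gripper_force: 0.0
```

Run:
```python
from h import *
s=env.state();print(s["ee_rot"],s["gripper_width"],s["gripper_force"],s["force"],s["torque"])
b=camrig.grab_frame("wrist")
cv2.imwrite("pics/w4.png",cv2.resize(b[180:360,180:400],None,fx=3.2,fy=3.2,interpolation=cv2.INTER_CUBIC))
```

```text
[1.79998458e+02 4.68604951e-03 1.57379789e+02] 3.867067678516531 0.0 [ 0.47448769  0.2677591  -0.55919659] [ 0.10093781 -0.19472605  0.00413763]
```

View pics/w4.png

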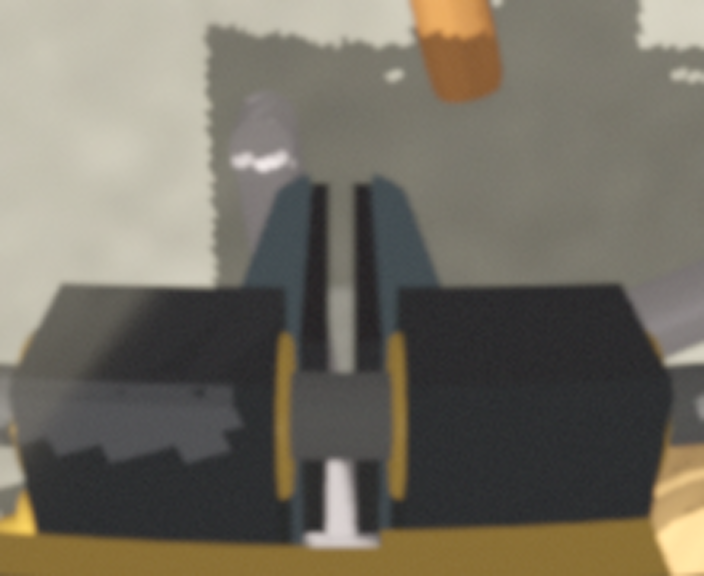

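The fingers slid over without moving the lever: it now sits to the left of the fingers, with its tip at crop (262,150). I'll check the geometry in the wrist and side cameras by projecting the known points.

Add to h.py:
```python
def proj(n,P):
    m=camrig.camera_model(n);T=np.array(m["T"]);c=T[:3,:3].T@(np.array(P)-T[:3,3]);c=c*[1,-1,-1]
    if n=="wrist":
        r=np.hypot(c[0],c[1]);th=np.arctan2(r,c[2]);k=th/r
    else: k=1/c[2]
    return np.array([m["cx"]+m["fx"]*k*c[0],m["cy"]+m["fy"]*k*c[1]])
```

Run:
```python
from h import *
s=env.state();r=R.from_euler("xyz",s["ee_rot"],degrees=True);p=s["ee_pos"]
m=camrig.camera_model("wrist");print(np.round(m["T"],2).tolist(),m["fx"])
b=camrig.grab_frame("wrist");a=camrig.grab_frame("side")
def mark(im,n,P,c): 
    u=proj(n,P);print(n,np.round(P),u.round(1));cv2.circle(im,tuple(np.round(u).astype(int)),2,c,-1)
t=np.radians(166.4);tip=[567+112*np.cos(t),-126+112*np.sin(t)]
for im,n in((b,"wrist"),(a,"side")):
    for x in(-16,16): mark(im,n,p+r.apply([x,0,0]),(0,0,255))
    mark(im,n,tip+[88],(0,255,0));mark(im,n,tip+[70],(255,0,0))
cv2.imwrite("pics/m5.png",np.hstack([cv2.resize(b[200:330,200:380],(400,289)),cv2.resize(a[230:410,220:420],(320,289))]))
```

```text
[[0.38, -0.88, -0.27, 409.06], [0.92, 0.37, 0.11, -60.44], [0.0, -0.29, 0.96, 269.63], [0.0, 0.0, 0.0, 1.0]] 325.19226210127806
wrist [501. -99.  62.] [285.9 260.4]
wrist [471. -86.  62.] [285.9 217.2]
wrist [ 458. -100.   88.] [256.8 219.8]
wrist [ 458. -100.   70.] [259.2 210.9]
side [501. -99.  62.] [304.8 360.4]
side [471. -86.  62.] [281.  366.8]
side [ 458. -100.   88.] [279.3 372.6]
side [ 458. -100.   70.] [279.4 378.6]
```

View pics/m5.png

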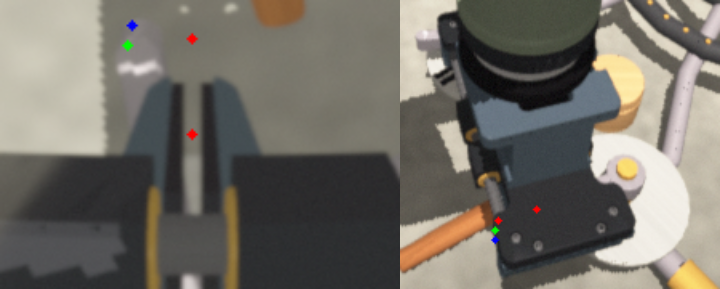

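The lever tip projects close to where it appears (about 7 px), so the camera pose is roughly right. The visible fingertips sit at row 236 instead of the predicted 217, which puts the real tips about 35 mm higher than the reported TCP, above the bar. There is free space below, so I'll open, go back over the lever and descend 30 mm further while watching force.

Scaled: -20 mm is -0.4, -4.6 mm is -0.092, -3 degrees is -0.025.

drive_effector --motion '[[[0,0,-0.4,0,0,0],[0,0,0,0,0,0],[0,0,0,0,0,0],[-0.002,-0.092,0,0,0,-0.025],[-0.002,-0.092,0,0,0,-0.025],[-0.002,-0.092,0,0,0,-0.025],[0,0,0,0,0,0]]]' --aperture 70

```text
time_s: 6.5
ee_pos: [480.7, -106.0, 81.2]
ee_rot: [-180.0, -0.1, 166.3]
force: [1.0, 0.7, 0.3]
gripper_width: 56.9
gripper_force: 0.0
```

drive_effector --motion '[[[0,0,0.4,0,0,0],[0,0,0.2,0,0,0],[0,0,0,0,0,0]]]'

```text
time_s: 6.8
ee_pos: [479.8, -105.3, 50.3]
ee_rot: [-180.0, -0.2, 166.3]
force: [0.1, 0.4, 0.1]
gripper_width: 69.6
gripper_force: 0.0
```

drive_effector --motion '[[[0,0,0.12,0,0,0],[0,0,0.12,0,0,0],[0,0,0,0,0,0]]]'

```text
time_s: 7.1
ee_pos: [481.0, -105.6, 39.5]
ee_rot: [-180.0, -0.1, 166.3]
force: [-0.7, 0.2, 0.0]
gripper_width: 70.0
gripper_force: 0.0
```

drive_effector --motion '[[[0,0,0.1,0,0,0],[0,0,0.06,0,0,0],[0,0,0,0,0,0]]]'

```text
time_s: 7.4
ee_pos: [481.1, -105.7, 31.7]
ee_rot: [-180.0, -0.0, 166.3]
force: [0.4, 0.4, 0.3]
gripper_width: 70.1
gripper_force: 0.0
```

drive_effector --motion '[[[0,0,0,0,0,0],[0,0,0,0,0,0],[0,0,0,0,0,0],[0,0,0,0,0,0],[0,0,0,0,0,0],[0,0,0,0,0,0],[0,0,0,0,0,0],[0,0,0,0,0,0]]]' --aperture 4 --force 20

```text
time_s: 8.2
ee_pos: [481.4, -105.4, 32.1]
ee_rot: [180.0, -0.0, 166.3]
force: [-0.3, 1.7, -0.4]
gripper_width: 11.8
gripper_force: 20.0
```

drive_effector --motion '[[[0,0,0,0,0,0],[0,0,0,0,0,0],[0,0,0,0,0,0]]]'

```text
time_s: 8.5
ee_pos: [481.3, -105.4, 32.0]
ee_rot: [180.0, -0.0, 166.3]
force: [-0.8, 3.5, 0.7]
gripper_width: 12.1
gripper_force: 20.0
```

The bar is now held (12 mm, 20 N). I'll swing about 42° clockwise.

Scaled: 4.6 mm is 0.092, -0.1 mm is -0.002, 3 degrees is 0.025.

drive_effector --motion '[[[-0.002,0.092,0,0,0,0.025],[-0.002,0.092,0,0,0,0.025],[-0.002,0.092,0,0,0,0.025],[-0.002,0.092,0,0,0,0.025],[0,0,0,0,0,0]]]'

```text
time_s: 9.0
ee_pos: [487.7, -87.7, 32.0]
ee_rot: [180.0, -0.0, 154.4]
force: [0.2, 4.1, 0.8]
gripper_width: 11.5
gripper_force: 20.0
```

drive_effector --motion '[[[-0.002,0.092,0,0,0,0.025],[-0.002,0.092,0,0,0,0.025],[-0.002,0.092,0,0,0,0.025],[-0.002,0.092,0,0,0,0.025],[-0.002,0.092,0,0,0,0.025],[0,0,0,0,0,0]]]'

```text
time_s: 9.6
ee_pos: [500.3, -68.2, 32.0]
ee_rot: [179.9, -0.0, 139.4]
force: [0.7, 6.4, 0.6]
gripper_width: 12.0
gripper_force: 20.0
```

drive_effector --motion '[[[-0.002,0.092,0,0,0,0.025],[-0.002,0.092,0,0,0,0.025],[-0.002,0.092,0,0,0,0.025],[-0.002,0.092,0,0,0,0.025],[-0.002,0.092,0,0,0,0.025],[0,0,0,0,0,0],[0,0,0,0,0,0]]]'

```text
time_s: 10.3
ee_pos: [517.7, -52.5, 32.1]
ee_rot: [179.9, -0.1, 124.4]
force: [1.3, 7.1, -0.0]
gripper_width: 11.9
gripper_force: 20.0
```

Run:
```python
from h import *
s=env.state();print(ang([567,-126],s["ee_pos"]),np.hypot(*(s["ee_pos"][:2]-[567,-126])))
```

```text
123.86050981556555 88.46780829480986
```

The lever is at about 124°. Next I'll release, lift, back away and check.

drive_effector --motion '[[[0,0,0,0,0,0],[0,0,0,0,0,0],[0,0,0,0,0,0],[0,0,0,0,0,0],[0,0,0,0,0,0],[0,0,0,0,0,0]]]' --aperture 60

```text
time_s: 10.9
ee_pos: [517.0, -53.9, 32.0]
ee_rot: [-180.0, 0.0, 124.3]
force: [-0.7, 0.4, 0.5]
gripper_width: 56.9
gripper_force: 0.0
```

drive_effector --motion '[[[0,0,-0.2,0,0,0],[0,0,-0.4,0,0,0],[0,0,-0.6,0,0,0],[0,0,-0.8,0,0,0],[0,0,-0.8,0,0,0],[0,0,0,0,0,0]]]'

```text
time_s: 11.5
ee_pos: [520.9, -54.2, 178.6]
ee_rot: [179.4, 0.5, 124.3]
force: [0.9, -0.2, -0.1]
gripper_width: 60.0
gripper_force: 0.0
```

drive_effector --motion '[[[0.6,0.6,0,0,0,0],[0.6,0.6,0,0,0,0],[0.6,0.6,0,0,0,0],[0.6,0.6,0,0,0,0],[0.6,0.6,0,0,0,0],[0,0,0,0,0,0],[0,0,0,0,0,0]]]'

```text
time_s: 12.2
ee_pos: [555.7, 155.2, 171.5]
ee_rot: [-179.9, 0.0, 124.5]
force: [-0.6, -0.1, 0.1]
gripper_width: 60.1
gripper_force: 0.0
```

Run:
```python
from h import *
s=env.state();print(s["ee_pos"],s["qvel"].round(2))
a=camrig.grab_frame("top");b=camrig.grab_frame("side")
cv2.imwrite("pics/f.png",cv2.resize(np.hstack([a,b]),(800,300),interpolation=cv2.INTER_AREA))
```

```text
[555.74149469 155.21568122 171.51880583] [-2.05 -0.89  0.82 -0.24  0.09  0.03]
```

View pics/f.png

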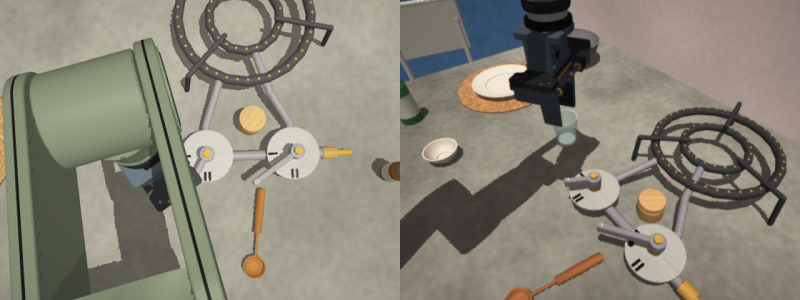

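The lever now lies over the stud (top view: nut (298,151), tip (258,184), about 37° from closed). The short lever looks unchanged and the gripper is clear, so I'm handing in.

Scaled: -10 mm is -0.2.

drive_effector --motion '[[[0,0,-0.2,0,0,0],[0,0,0,0,0,0],[0,0,0,0,0,0],[0,0,0,0,0,0]]]'

```text
time_s: 12.7
ee_pos: [556.2, 154.2, 182.2]
ee_rot: [180.0, 0.0, 124.3]
force: [-0.6, 0.5, -0.1]
gripper_width: 60.1
gripper_force: 0.0
```

```bash
python3 -c "
from workcell import env, camrig, ticket
print(ticket.job_done())"
```

```text
the job is handed in; nothing more can be done
None
```

I handed the job in at about 12.7 s: the longer lever was released over the simmer stud (about 35–37° from closed by my measurements), the shorter lever looks unmoved, and the arm is clear; no verdict came back.

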